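# Click the filter wheel round to the domed diffuser

### The arm

A 7-joint arm with a two-finger parallel gripper is mounted at the origin on the work surface. World frame = base frame: x ahead of the robot, y to its left, z up, the work surface at z = 0. Lengths are in m, angles in rad, forces in N, time in s.
With the tool pointing down it reaches from about 0.425 to 0.925 m from the base axis. Payload 6.8 kg.
Tool frame: the origin (TCP) lies midway between the tips of the shut fingers; the grasp point (between the pads) lies 19 mm behind it; z points along the fingers, y is the direction in which the jaws open and shut (so a half turn about z gives the same grasp; the last joint's range is limited). The gripper opens to 85 mm and grips with 20 to 120 N. Pads are 22 mm wide; open, the fingers measure 114 mm over their backs; the gripper's body (76 mm by 85 mm) begins 54 mm behind the grasp point. The pads swing forward as they close: fully open they stand 13 mm farther back than shut.
Start: joints at [1.181, 0.477, 0.022, 1.555, -0.011, 1.109, -0.083], TCP at [0.188, -0.648, 0.231] pointing down, gripper open.
Joint ranges: [-2.96, 2.96], [-0.34, 2.1], [-1.41, 1.46], [0.24, 2.44], [-1.37, 4.51], [0.17, 1.92], [-2.96, 2.96]. Speed limits (rad/s): [2.39, 2.39, 3.14, 3.14, 3.14, 3.14, 3.14].

### API

Orientations are given as a rotation vector (axis times angle).
In Python, from bench import r, imaging gives the robot as it stands.
- The arm moves only by the tool jog_arm, never from a script. Its argument "rows" is a list of rows, each an object with "delta_rot": the turn, a rotation vector about the tool's x, y, z in degrees, a list of three; "xyz": the shift along the tool's x, y, z in cm, a list of three; "fingers": the closure, from 0 (fully open) to 1 (shut). A call has exactly 5 rows; each row is the pose to reach, as a shift and turn from the pose measured when the call began, along the tool's axes at that moment; what a row does not reach only later rows make up. A row lasts 1/12 s, in which the tool goes at most 41.7 mm and 7.16 degrees, less where a joint would pass 70% of its speed; a pose out of reach is approached as far as the arm can. A call with a gripper value outside its range is refused whole. The fingers move at their own pace and stop on an object; "grip_force" is the grip in N (left out, the last holds). Time passes only in rows, so rows that repeat a pose let the fingers close, or fill a call up. It gives the time, the measured TCP pose, the force and the opening at its end, in the units of the state.
- r.get_obs(): the state, without advancing time (a new reading comes with each control period).
- imaging.grab_frame(name): name is "side" or "top"; returns the picture (384x512x3 uint8, blue, green, red); there is no depth.
- imaging.camera_info(name): a dict with "camera_matrix" (3x3 intrinsics, pixels), "xyz" and "attitude" of the camera in the world. Camera axes: x right, y down, z forward; pixel columns grow to the right and rows downward; lengths in m; the calibration is good to about 2 mm. A picture is of the moment at which its call begins. camera_info takes no time and is no camera call.
- r.hand_in(): hands the job in, once; it reports no verdict.
Trained networks look in the newest picture that a camera, given by its name, has taken for a name from the list of things; names that differ only in an ending like _2 or _b are one class to them, and where a whole thing is asked for, a point or a joint stands for the part that bears it (a point fixed in the world has none). Each returns a list of dicts, best first, with "conf" (0 to 1); they miss things now and then, are a little off and sometimes report something else, mostly with a low value. They report only what shows in the picture. A call takes as long as a camera call.
- imaging.find_in(camera, query): "position" ([column, row] in pixels, amid what is visible of it).
- imaging.cut_out(camera, query): "region" (384x512 bool, what is visible of it) and "position" ([column, row] in pixels, amid what is visible of it).
- imaging.tip_of(camera, query): "position" ([column, row] in pixels: a listed point, or the origin of a listed thing).
The state is a dict: "clock": time; "joints": joint angles; "qvel": joint speeds; "tau": joint torques, N m; "tcp_pos": TCP position; "orientation": TCP orientation; "contact_force": force on the tool from outside, world axes, zero at the start; "moment": the same for the moment, N m; "grip_width": finger opening in m.
Only numpy, scipy, OpenCV 4.12 (cv2) and the standard library are available. Lean on these libraries where they do the work, as an engineer would, in place of code of your own. Each camera call takes 0.05 s, during which the arm holds its last target.

### The job

The filter wheel on the light-measuring bench has been left on the wrong filter. With a fingertip, flick the tabs on its edge click by click, counter-clockwise seen from above (the other way it soon meets a stop), until the one domed diffuser rests in its click directly under the upright black barrel; do not let it run on past the barrel. Touch the wheel gently and never pinch it, do not lift or shift the unit, leave everything around it where it is, and take the finger away at the end.

Things in the scene. Friction and masses are not known exactly. Their poses are not given: they have to be found in the camera images.
- unit: Filter wheel unit: loose bench fixture, about 3 kg. Round dark foot 170 mm across, 12 mm high; black pedestal 110 mm across; on it a level aluminium wheel. A round steel post (20 mm across, 175 high, 148 mm from the wheel axis) holds the barrel over the wheel. Origin on the wheel axis at table height; z up; x points to the post, away from the robot within 30 degrees. The wheel edge is free on the robot's side.
- wheel (a joint): Wheel angle (rad), growing counter-clockwise seen from above; 0 = dome under the barrel. Eight sprung clicks a turn: it rests at multiples of 0.785 rad (45 degrees) and, let go elsewhere, snaps to the nearest; 22.5 degrees is the top of a click. Pushing a tab over takes about 2 N. It starts 2, 3 or 4 clicks before 0. Inner stops keep it between -3.5 and 1.9 rad.
- hub (a point): Centre of the wheel's top face, 62 mm above the table. The wheel is a disc 160 mm across and 12 mm thick. Eight round black pockets (36 mm across) lie on it, centred 55 mm from the axis, 45 degrees apart: seven with flat white inserts, one with a white dome.
- dome_tab (a point): Outer end of the finger tab beside the dome, 106 mm from the axis, 56 mm above the table. Eight such tabs stick out radially from the disc, 45 degrees apart, one at each pocket's angle: each 10 mm wide, from the disc's edge (80 mm) out to 106 mm, between 48 and 64 mm above the table. At rest one tab points to the post.
- dome (a point): Top of the domed diffuser, 55 mm from the wheel axis, 88 mm above the table. The dome is white, 35 mm across, standing 22 mm above its black pocket ring and filling it; the seven flat inserts are only 16 mm across, in wide black rings, and lie 66 mm above the table.
- barrel (a point): Centre of the lower mouth of the fixed upright black barrel, 55 mm from the wheel axis towards the post, 96 mm above the table; the barrel is 41 mm across and reaches up to 190 mm.
- lens_tube: Bystander: upright black ribbed lens tube, 37 mm across, 58 mm high, standing to the left of the unit. Origin under its centre.
- steel_box: Bystander: small plain steel box 62 x 45 x 24 mm, to the right of the unit. Origin under its centre.
- lens_cap: Bystander: flat black lens cap 44 mm across, 11 mm high, beyond the lens tube. Origin under its centre.
- driver: Bystander: screwdriver with a black handle, 170 mm long, lying on the table. Origin under its middle.
- mouse: Bystander: black computer mouse 105 x 58 x 32 mm. Origin under its centre.
- cleaner: Bystander: closed amber bottle with a white cap, 38 mm across, 85 mm high. Origin under its centre.
- filter_case: Bystander: flat grey and black filter case 90 x 65 x 22 mm. Origin under its centre.

How it is judged:
At the end, for the whole second after the job is handed in: The domed diffuser rests in its click under the barrel, centred within 5 mm; the unit stands on the table within 20 mm of where it was, and every bystander is within 20 mm of its place (horizontal distance between dome and barrel below 0.005 m and value of joint wheel between -0.2 and 0.2 rad and angular speed of unit below 0.05 rad/s and distance of each of unit, lens_tube, steel_box, lens_cap, driver, mouse, cleaner, filter_case from where it was at the start of the episode below 0.02 m and height (world z) of unit below 0.006 m); the robot touches nothing.
It fails at once if the wheel runs on past the barrel by more than half a click (value of joint wheel above 0.45 rad).
It fails at once if the wheel or unit is pinched or pushed hard (over 25 N) (contact force between the fingers and unit above 25 N).
It fails at once if the unit is lifted or tipped (height (world z) of unit above 0.008 m or angle between unit's own z axis and vertical above 0.1 rad).
It fails at once if the unit is shoved more than 25 mm (distance of unit from where it was at the start of the episode above 0.025 m).
It fails at once if a bystander is moved more than 25 mm (distance of any of lens_tube, steel_box, lens_cap, driver, mouse, cleaner, filter_case from where it was at the start of the episode above 0.025 m).
It also fails if it takes over 67 s, if anything falls off the work surface, if the arm or the gripper's body presses on something with over 40 N, if the wrist force passes 120 N, or if a joint passes its speed limit or range.

## Working session

There is one attempt and no reset: what is moved stays moved. The work goes in short steps, Python scripts to look and compute and a tool call to move; the robot and the scene stay as the last step left them, time stands still between calls to the robot, and variables do not carry over. Pictures are saved under pics/ and viewed, and the job is handed in when it is done.

Besides the shell and the picture viewer there is one more tool, called after "Call:" by a JSON object that holds its "name" and its "arguments". jog_arm: Moves the arm, as the interface text tells. Its arguments: {"type":"object","properties":{"rows":{"type":"array","items":{"type":"object","properties":{"delta_rot":{"type":"array","items":{"type":"number"}},"xyz":{"type":"array","items":{"type":"number"}},"fingers":{"type":"number"}}}},"grip_force":{"type":"number"}},"required":["rows"]}

```bash
ls; mkdir -p pics; python3 - <<'E'
from bench import r, imaging
import cv2
print(r.get_obs())
for n in("side","top"):
    cv2.imwrite(f"pics/{n}0.png",imaging.grab_frame(n)); print(n,imaging.camera_info(n))
    for q in("hub","dome","dome_tab","barrel","unit","lens_tube","steel_box"):
        print(q,[(d["position"],round(d["conf"],2)) for d in imaging.tip_of(n,q)][:2])
E
```

```text
pics
{'clock': 0.0, 'joints': array([ 1.18088775,  0.47781711,  0.02233097,  1.55648937, -0.01148521,
        1.10930689, -0.08305642]), 'qvel': array([-7.92310546e-05, -1.87490031e-03,  8.07667136e-04, -1.77661076e-04,
        1.51258949e-03,  5.94454046e-04, -2.02369287e-03]), 'tau': array([-2.93574494e-04, -5.96452475e+01,  1.60752553e+00, -2.81201220e+01,
        1.23534122e-02,  9.31507180e-03,  6.46067818e-06]), 'tcp_pos': array([ 0.1875261 , -0.64778643,  0.23029815]), 'orientation': array([-3.10861178e+00, -4.41064290e-01,  6.50843698e-04]), 'contact_force': array([ 0.55383083,  0.21449394, -0.49956169]), 'moment': array([0.05375833, 0.01753114, 0.0094355 ]), 'grip_width': 0.08514301040076294}
side {'camera_matrix': array([[444.00203133,   0.        , 251.98369842],
       [  0.        , 444.00203133, 192.39002717],
       [  0.        ,   0.        ,   1.        ]]), 'xyz': array([-0.32091103,  0.78373934,  0.72847849]), 'attitude': array([-0.94492001,  2.19793061, -1.3199227 ])}
hub [([255.1, 196.4], 0.89)]
dome [([271.4, 185.1], 0.87)]
dome_tab [([287.1, 191.4], 0.92)]
barrel [([243.1, 183.6], 0.64)]
unit [([257.3, 214.5], 0.85)]
lens_tube [([208.4, 236.1], 0.56)]
steel_box [([294.5, 193.2], 0.46)]
top {'camera_matrix': array([[469.66435771,   0.        , 252.05489986],
       [  0.        , 469.66435771, 193.56656345],
       [  0.        ,   0.        ,   1.        ]]), 'xyz': array([ 0.35228142, -0.0463495 ,  1.35146986]), 'attitude': array([-2.12837355,  2.15187606, -0.12057229])}
hub [([271.3, 182.6], 0.78), ([270.8, 162.3], 0.3)]
dome [([287.8, 187.8], 0.82)]
dome_tab []
barrel [([270.9, 162.0], 0.96)]
unit [([268.4, 186.7], 0.58)]
lens_tube [([209.3, 185.9], 0.65)]
steel_box [([333.1, 186.1], 0.68)]
```

```bash
cat > h.py <<'E'
from bench import r, imaging
import cv2, numpy as np
from scipy.spatial.transform import Rotation as R
def ray(n,px,z):
    c=imaging.camera_info(n);A=R.from_rotvec(c["attitude"]).as_matrix()
    d=A@np.linalg.inv(c["camera_matrix"])@np.array([px[0],px[1],1]);o=c["xyz"]
    return o+d*(z-o[2])/d[2]
def proj(n,p):
    c=imaging.camera_info(n);A=R.from_rotvec(c["attitude"]).as_matrix()
    q=c["camera_matrix"]@(A.T@(np.array(p)-c["xyz"]));return q[:2]/q[2]
E
python3 - <<'E'
from h import *
for n,l in (("side",dict(hub=([255.1,196.4],.062),dome=([271.4,185.1],.088),tab=([287.1,191.4],.056),barrel=([243.1,183.6],.096),unit=([257.3,214.5],0),lt=([208.4,236.1],0),sb=([294.5,193.2],0))),("top",dict(hub=([271.3,182.6],.062),dome=([287.8,187.8],.088),barrel=([270.9,162],.096),barrel190=([270.9,162],.19),unit=([268.4,186.7],0),lt=([209.3,185.9],0),sb=([333.1,186.1],0)))):
    for k,(p,z) in l.items(): print(n,k,ray(n,p,z).round(4))
for n in("side","top"):
    im=cv2.imread(f"pics/{n}0.png")
    cv2.imwrite(f"pics/{n}0z.png",cv2.resize(im[100:280,150:390],None,fx=3.3,fy=3.3,interpolation=cv2.INTER_CUBIC))
E
```

```text
side hub [ 0.561  -0.0664  0.062 ]
side dome [ 0.5451 -0.1225  0.088 ]
side tab [ 0.5221 -0.1726  0.056 ]
side barrel [ 0.6028 -0.054   0.096 ]
side unit [ 0.551  -0.0668  0.    ]
side lt [0.5611 0.1239 0.    ]
side sb [ 0.5655 -0.2611  0.    ]
top hub [ 0.5588 -0.0708  0.062 ]
top dome [ 0.5398 -0.1148  0.088 ]
top barrel [ 0.6101 -0.0699  0.096 ]
top barrel190 [ 0.5908 -0.0681  0.19  ]
top unit [ 0.5568 -0.0633  0.    ]
top lt [0.5614 0.109  0.    ]
top sb [ 0.5561 -0.2508  0.    ]
```

View pics/top0.png

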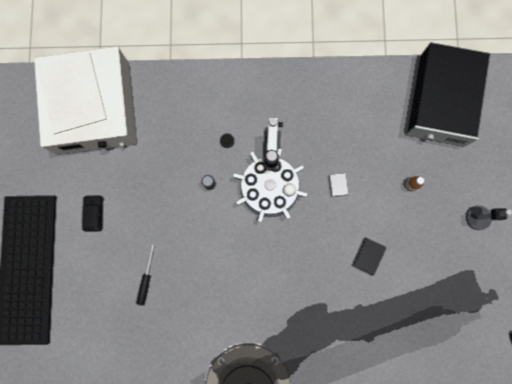

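View pics/side0.png

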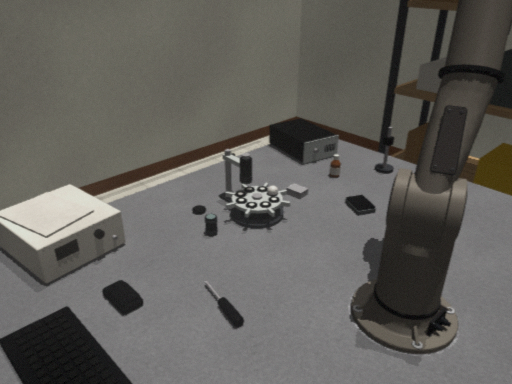

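The top view shows the wheel around (270,185), the dome right of and slightly below the hub at (289,189), and the post and barrel at (272,122)-(272,158). I'll zoom in to fit the pose.

```bash
python3 - <<'E'
import cv2
im=cv2.imread("pics/top0.png")[105:235,195:350]
cv2.imwrite("pics/top0z.png",cv2.resize(im,None,fx=4.6,fy=4.6,interpolation=cv2.INTER_CUBIC))
im=cv2.imread("pics/side0.png")[140:245,190:320]
cv2.imwrite("pics/side0z.png",cv2.resize(im,None,fx=5.5,fy=5.5,interpolation=cv2.INTER_CUBIC))
E
```

```text
(no output)
```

View pics/top0z.png

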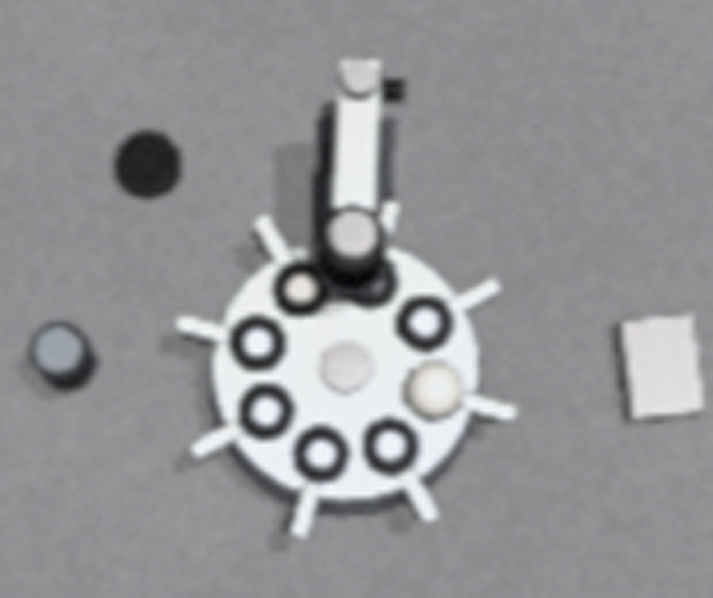

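View pics/side0z.png

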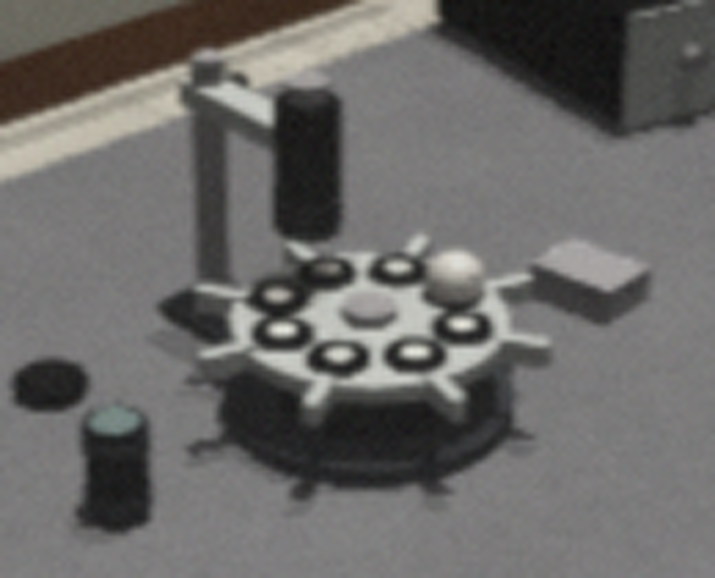

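```bash
python3 - <<'E'
from h import *
from scipy.optimize import least_squares
z=np.array([(262,222),(180,323),(195,450),(300,530),(432,517),(513,411),(495,288),(392,208)],float)
px=z/4.6+[195,105]
zs=np.array([(205,290),(203,355),(315,410),(460,402),(548,345),(530,280),(420,242),(290,245)],float); ps=zs/5.5+[190,140]
P=np.array([ray("top",p,.062)[:2] for p in px])
S=np.array([ray("side",p,.060)[:2] for p in ps])
for Q in(P,S):
    f=lambda v:np.hstack([Q[:,0]-v[0]-.106*np.cos(v[2]+K),Q[:,1]-v[1]-.106*np.sin(v[2]+K)])
    best=None
    c=Q.mean(0);a=np.arctan2(*(Q-c).T[::-1])
    K=np.round((a+.28)/(np.pi/4))*np.pi/4
    s=least_squares(f,[*c,-.28]);print(s.x,np.degrees(s.x[2]),np.abs(s.fun).max(), np.degrees(a).round(1))
print("postTop",[ray("top",np.array([360,75])/4.6+[195,105],z)for z in(.175,.19)],"barreltop",ray("top",np.array([352,232])/4.6+[195,105],.19))
for q,z in(("lens_tube",0.058),("steel_box",.024)): 
    pass
print("lt",ray("top",np.array([58,350])/4.6+[195,105],.058),"box corners",[ray("top",np.array(p)/4.6+[195,105],.024).round(3) for p in((620,322),(690,316),(703,408),(634,418))])
E
```

```text
[ 0.5522733  -0.06763518 -0.28617683] -16.396724696714116 0.003929341719982826 [  28.8   74.   118.1  163.5 -151.2 -105.4  -62.3  -16.7]
[ 0.55155689 -0.06770866 -0.29350381] -16.816529408332347 0.005403772732912024 [  27.    70.9  119.5  163.  -151.  -107.   -61.2  -15.9]
postTop [array([ 0.70077298, -0.07606532,  0.175     ]), array([ 0.69632971, -0.07568644,  0.19      ])] barreltop [ 0.60767011 -0.06993296  0.19      ]
lt [0.56609219 0.10709852 0.058     ] box corners [array([ 0.585, -0.239,  0.024]), array([ 0.588, -0.282,  0.024]), array([ 0.53 , -0.288,  0.024]), array([ 0.524, -0.245,  0.024])]
```

Tab angle (-16.5°) and post direction (about -3°) disagree, although a tab should point to the post at rest. I'll overlay the model on both views to check.

```bash
cat >> h.py <<'E'
def overlay(n,im,c,yaw,wh,x0,y0,x1,y1,f,out):
    big=cv2.resize(im[y0:y1,x0:x1],None,fx=f,fy=f,interpolation=cv2.INTER_CUBIC)
    def P(r_,a,z): 
        p=proj(n,[c[0]+r_*np.cos(a),c[1]+r_*np.sin(a),z]); return tuple(int(round(v)) for v in ((p-[x0,y0]+.5)*f))
    def circ(r_,a,rad,z,col):
        cx=c[0]+r_*np.cos(a);cy=c[1]+r_*np.sin(a)
        pts=[(proj(n,[cx+rad*np.cos(t),cy+rad*np.sin(t),z])-[x0,y0]+.5)*f for t in np.linspace(0,6.283,40)]
        cv2.polylines(big,[np.int32(pts)],True,col,1)
    circ(0,0,.08,.062,(0,255,0));circ(0,0,.085,.0,(255,255,0));circ(0,0,.085,.012,(255,255,0))
    circ(.148,yaw,.01,.0,(0,0,255));circ(.148,yaw,.01,.175,(0,0,255))
    circ(.055,yaw,.0205,.096,(255,0,255));circ(.055,yaw,.0205,.19,(255,0,255))
    for k in range(8):
        a=yaw+wh+k*np.pi/4
        cv2.line(big,P(.08,a,.064),P(.106,a,.064),(0,0,255) if k==0 else (0,128,255),1)
        circ(.055,a,.018,.066,(0,128,255))
    cv2.imwrite(out,big)
E
python3 - <<'E'
from h import *
for n,b in(("top",(195,105,350,235,4.6)),("side",(190,140,320,245,5.5))):
    im=imaging.grab_frame(n);cv2.imwrite(f"pics/{n}1.png",im)
    overlay(n,im,(.552,-.0677),np.radians(-3),np.radians(-103),*b,f"pics/{n}1o.png")
E
```

```text
(no output)
```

View pics/top1o.png

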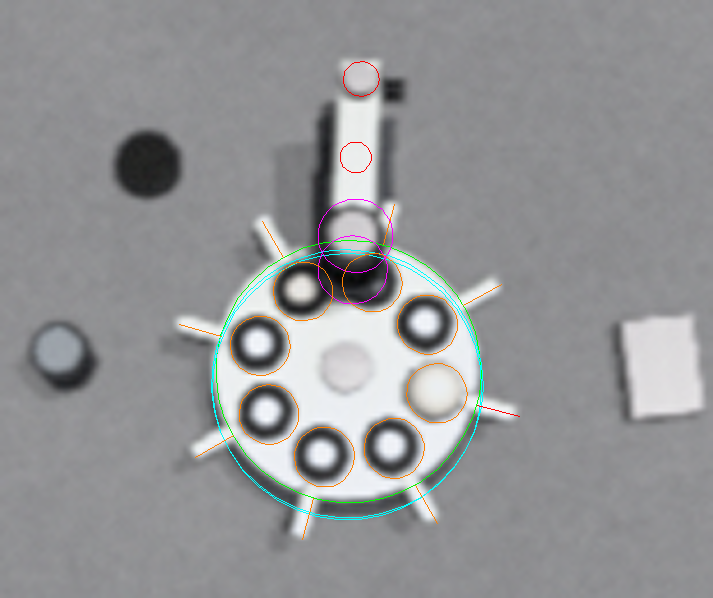

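View pics/side1o.png

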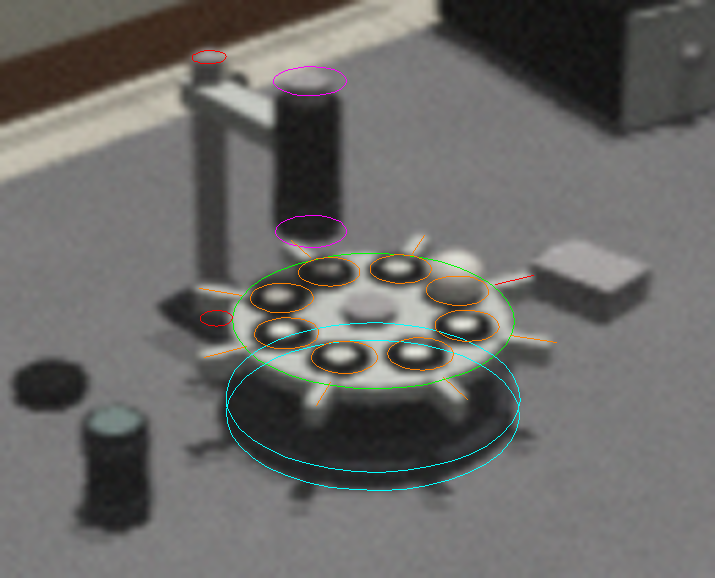

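The model fits both views: axis (0.552,-0.068), post direction about -3°, wheel about -103°. The wheel seems to sit off a click, so I'll re-measure after the first push. Next I approach with the fingers shut.

```bash
cat >> h.py <<'E'
RT=R.from_matrix(np.array([[0,1,0],[1,0,0],[0,0,-1.]]).T)
def need(p):
    o=r.get_obs();A=R.from_rotvec(o["orientation"])
    print("t",round(o["clock"],2),"tcp",o["tcp_pos"].round(4),"xyz cm",(A.inv().apply(np.array(p)-o["tcp_pos"])*100).round(2),"rot",np.degrees((A.inv()*RT).as_rotvec()).round(2),"F",o["contact_force"].round(2),"w",round(o["grip_width"],4))
E
python3 -c "
from h import *
need([.44,-.38,.2]);need([.4641,-.0084,.15])"
```

```text
t 0.9 tcp [ 0.1877 -0.6484  0.2313] xyz cm [ 31.7  -18.76   3.13] rot [  0.    -0.   -73.85] F [ 0.53 -0.02  0.93] w 0.0857
t 0.9 tcp [ 0.1877 -0.6484  0.2313] xyz cm [ 44.34 -53.79   8.13] rot [  0.    -0.   -73.85] F [ 0.53 -0.02  0.93] w 0.0857
```

Call:
{"name": "jog_arm", "arguments": {"rows": [{"xyz":[3.5,-2,0],"delta_rot":[0,0,-7],"fingers":1},{"xyz":[7,-4,0],"delta_rot":[0,0,-14],"fingers":1},{"xyz":[10.5,-6,0],"delta_rot":[0,0,-21],"fingers":1},{"xyz":[14,-8.2,0.5],"delta_rot":[0,0,-28],"fingers":1},{"xyz":[17.5,-10.3,1],"delta_rot":[0,0,-35],"fingers":1}]}}

```text
clock: 1.32
tcp_pos: [0.3284, -0.4995, 0.2218]
orientation: [2.829, 1.364, 0.0]
contact_force: [0.7, -1.0, -1.0]
grip_width: 0.0262
```

```bash
python3 -c "
from h import *
need([.44,-.38,.2]);need([.4641,-.0084,.15])"
```

```text
t 1.32 tcp [ 0.3284 -0.4995  0.2218] xyz cm [16.3   1.29  2.17] rot [  0.06   0.05 -38.52] F [ 0.66 -0.97 -1.  ] w 0.0262
t 1.32 tcp [ 0.3284 -0.4995  0.2218] xyz cm [ 46.88 -19.97   7.13] rot [  0.06   0.05 -38.52] F [ 0.66 -0.97 -1.  ] w 0.0262
```

Call:
{"name": "jog_arm", "arguments": {"rows": [{"xyz":[3.8,0,0.4],"delta_rot":[0,0,-7],"fingers":1},{"xyz":[7.6,0,0.8],"delta_rot":[0,0,-14],"fingers":1},{"xyz":[11.4,0,1.2],"delta_rot":[0,0,-21],"fingers":1},{"xyz":[15.2,-0.5,1.6],"delta_rot":[0,0,-28],"fingers":1},{"xyz":[19,-1.5,2],"delta_rot":[0,0,-35],"fingers":1}]}}

```text
clock: 1.73
tcp_pos: [0.4365, -0.3403, 0.2019]
orientation: [2.28, 2.157, 0.0]
contact_force: [0.3, -0.3, -0.2]
grip_width: -0.0
```

```bash
python3 -c "
from h import *
need([.4641,-.0084,.15])"
```

```text
t 1.73 tcp [ 0.4365 -0.3403  0.2019] xyz cm [33.3   0.9   5.13] rot [ 0.12  0.1  -3.18] F [ 0.3  -0.28 -0.16] w -0.0
```

Call:
{"name": "jog_arm", "arguments": {"rows": [{"xyz":[4,0,0.5],"delta_rot":[0,0,-3.2],"fingers":1},{"xyz":[8,0,1.0],"delta_rot":[0,0,-3.2],"fingers":1},{"xyz":[12,0,1.5],"delta_rot":[0,0,-3.2],"fingers":1},{"xyz":[16,0.3,2],"delta_rot":[0,0,-3.2],"fingers":1},{"xyz":[20,0.5,2.5],"delta_rot":[0,0,-3.2],"fingers":1}]}}

```text
clock: 2.15
tcp_pos: [0.4526, -0.1394, 0.1767]
orientation: [2.219, 2.218, 0.001]
contact_force: [1.2, -0.1, -0.8]
grip_width: -0.0002
```

```bash
python3 -c "
from h import *
need([.4641,-.0084,.12])"
```

```text
t 2.15 tcp [ 0.4526 -0.1394  0.1767] xyz cm [13.11  1.13  5.64] rot [ 0.17  0.14 -0.01] F [ 1.17 -0.12 -0.8 ] w -0.0002
```

Call:
{"name": "jog_arm", "arguments": {"rows": [{"xyz":[3.5,0.3,0],"delta_rot":[0.1,0.1,0],"fingers":1},{"xyz":[7,0.6,0.5],"delta_rot":[0.1,0.1,0],"fingers":1},{"xyz":[10.5,0.9,2],"delta_rot":[0.1,0.1,0],"fingers":1},{"xyz":[13.1,1.1,4],"delta_rot":[0.1,0.1,0],"fingers":1},{"xyz":[13.1,1.1,5.6],"delta_rot":[0.1,0.1,0],"fingers":1}]}}

```text
clock: 2.57
tcp_pos: [0.4647, -0.0023, 0.1204]
orientation: [2.212, 2.229, 0.007]
contact_force: [-0.7, -0.4, -0.4]
grip_width: 0.0001
```

```bash
python3 - <<'E'
from h import *
need([.4641,-.0084,.051])
for n,b in(("top",(195,105,350,235,4.6)),("side",(190,140,320,245,5.5))):
    im=imaging.grab_frame(n)
    overlay(n,im,(.552,-.0677),np.radians(-3),np.radians(-103),*b,f"pics/{n}2o.png")
E
```

```text
t 2.57 tcp [ 0.4647 -0.0023  0.1204] xyz cm [-0.63 -0.09  6.94] rot [ 0.22 -0.12  0.42] F [-0.73 -0.4  -0.39] w 0.0001
```

View pics/top2o.png

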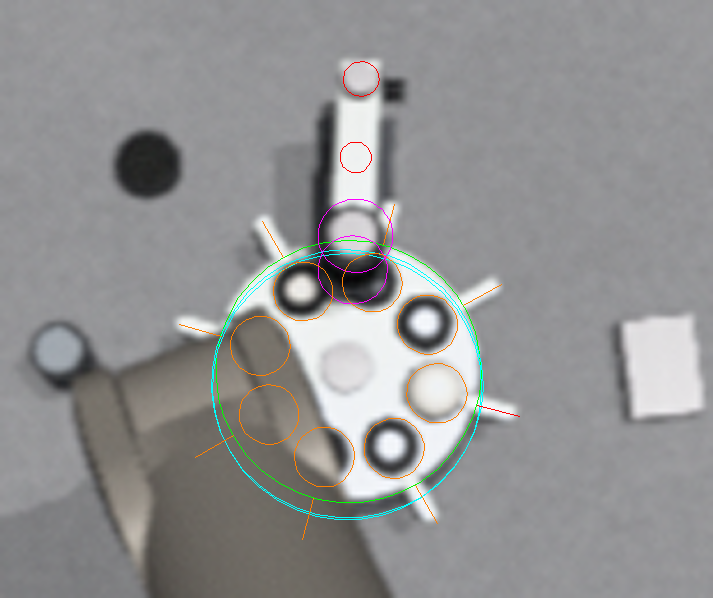

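View pics/side2o.png

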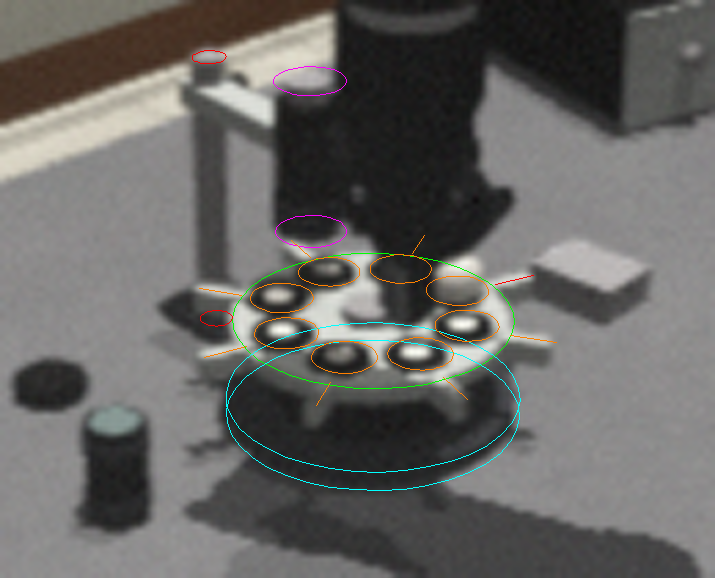

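The wheel is still at about -103°, and the finger is above the gap between the tabs at 163° and 208°. Going down.

Call:
{"name": "jog_arm", "arguments": {"rows": [{"xyz":[-0.4,-0.1,2],"delta_rot":[0.2,-0.1,0.4],"fingers":1},{"xyz":[-0.4,-0.1,4],"delta_rot":[0.2,-0.1,0.4],"fingers":1},{"xyz":[-0.4,-0.1,6],"delta_rot":[0.2,-0.1,0.4],"fingers":1},{"xyz":[-0.4,-0.1,6.8],"delta_rot":[0.2,-0.1,0.4],"fingers":1},{"xyz":[-0.4,-0.1,6.9],"delta_rot":[0.2,-0.1,0.4],"fingers":1}]}}

```text
clock: 3.08
tcp_pos: [0.4604, -0.0125, 0.049]
orientation: [-2.225, -2.212, 0.012]
contact_force: [-0.4, 0.5, -0.6]
grip_width: 0.0
```

```bash
python3 - <<'E'
from h import *
need([.4641,-.0084,.051])
im=imaging.grab_frame("side")
cv2.imwrite("pics/side3.png",cv2.resize(im[140:245,190:320],None,fx=5.5,fy=5.5,interpolation=cv2.INTER_CUBIC))
E
```

```text
t 3.08 tcp [ 0.4604 -0.0125  0.049 ] xyz cm [ 0.41  0.36 -0.21] rot [-0.49  0.15 -0.33] F [-0.39  0.47 -0.57] w 0.0
```

View pics/side3.png

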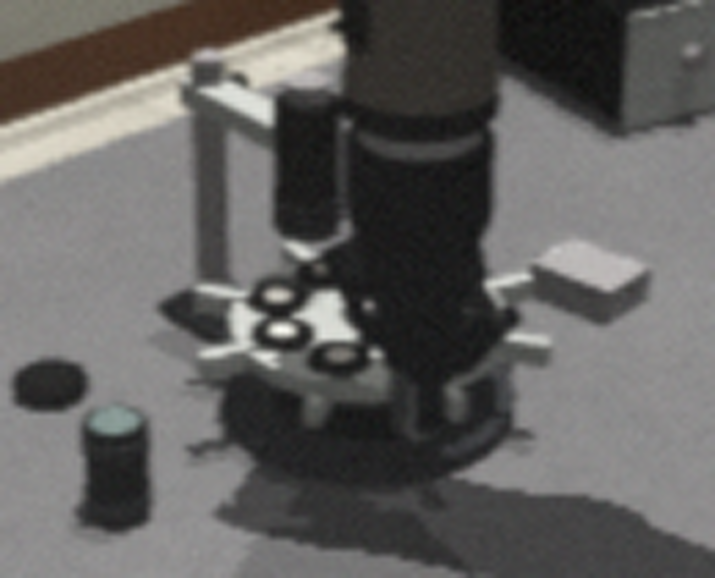

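Call:
{"name": "jog_arm", "arguments": {"rows": [{"xyz":[-0.4,-0.1,-0.1],"fingers":1},{"xyz":[-0.8,-0.2,-0.2],"fingers":1},{"xyz":[-1.2,-0.35,-0.2],"fingers":1},{"xyz":[-1.6,-0.5,-0.2],"fingers":1},{"xyz":[-1.95,-0.6,-0.2],"fingers":1}]}}

```text
$.rows[0]: bad value
```

```bash
python3 - <<'E'
from h import *
need([.449,-.055,.051])
for n,b in(("top",(195,105,350,235,4.6)),):
    im=imaging.grab_frame(n)
    overlay(n,im,(.552,-.0677),np.radians(-3),np.radians(-90),*b,f"pics/{n}4o.png")
E
```

```text
t 3.13 tcp [ 0.461  -0.0122  0.0497] xyz cm [-4.29 -1.18 -0.11] rot [-0.41  0.14 -0.31] F [-0.12  0.36  0.33] w -0.0002
```

View pics/top4o.png

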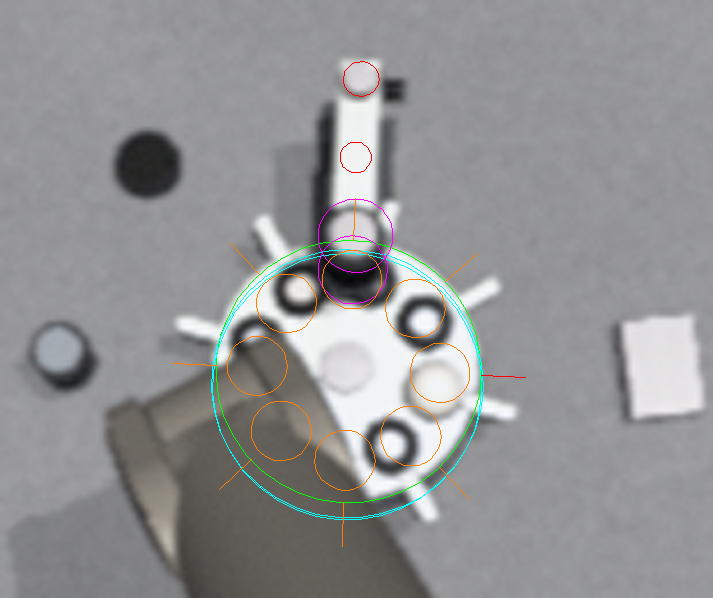

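The call was refused because each row needs `delta_rot`. The wheel hasn't moved.

Call:
{"name": "jog_arm", "arguments": {"rows": [{"xyz":[-0.4,-0.1,-0.1],"delta_rot":[-0.2,0,0],"fingers":1},{"xyz":[-0.8,-0.2,-0.2],"delta_rot":[-0.2,0,0],"fingers":1},{"xyz":[-1.2,-0.35,-0.2],"delta_rot":[-0.2,0,0],"fingers":1},{"xyz":[-1.6,-0.5,-0.2],"delta_rot":[-0.2,0,0],"fingers":1},{"xyz":[-1.95,-0.6,-0.2],"delta_rot":[-0.2,0,0],"fingers":1}]}}

```text
clock: 3.6
tcp_pos: [0.4554, -0.0322, 0.0528]
orientation: [2.227, 2.215, -0.005]
contact_force: [-0.1, -0.3, -0.6]
grip_width: -0.0001
```

```bash
python3 - <<'E'
from h import *
need([.449,-.055,.051])
for n,b in(("top",(195,105,350,235,4.6)),):
    im=imaging.grab_frame(n)
    overlay(n,im,(.552,-.0677),np.radians(-3),np.radians(-90),*b,f"pics/{n}5o.png")
E
```

```text
t 3.6 tcp [ 0.4554 -0.0322  0.0528] xyz cm [-2.28 -0.63  0.19] rot [-0.1   0.16 -0.33] F [-0.07 -0.27 -0.58] w -0.0001
```

View pics/top5o.png

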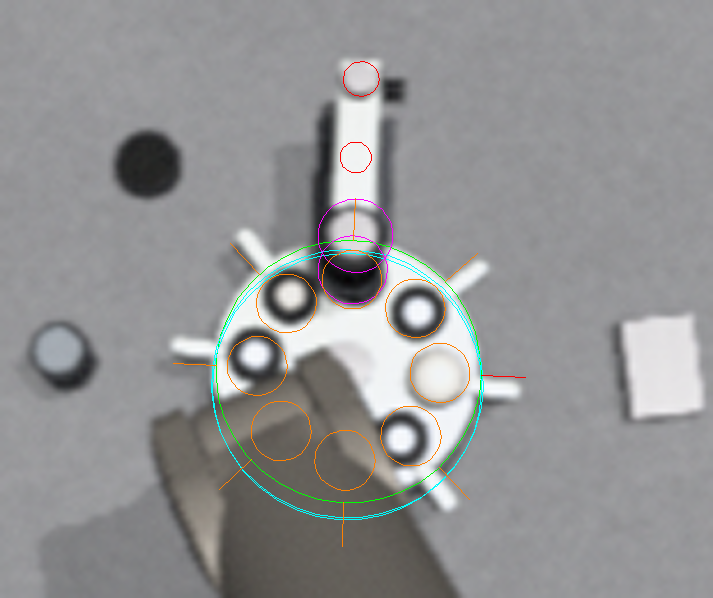

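Call:
{"name": "jog_arm", "arguments": {"rows": [{"xyz":[-0.4,-0.12,0.1],"delta_rot":[0,0,-0.3],"fingers":1},{"xyz":[-0.8,-0.24,0.2],"delta_rot":[0,0,-0.3],"fingers":1},{"xyz":[-1.2,-0.35,0.2],"delta_rot":[0,0,-0.3],"fingers":1},{"xyz":[-1.6,-0.45,0.2],"delta_rot":[0,0,-0.3],"fingers":1},{"xyz":[-1.95,-0.52,0.2],"delta_rot":[0,0,-0.3],"fingers":1}]}}

```text
clock: 4.07
tcp_pos: [0.4498, -0.0526, 0.0506]
orientation: [2.222, 2.22, -0.006]
contact_force: [0.4, 1.3, 0.2]
grip_width: 0.0002
```

```bash
python3 - <<'E'
from h import *
need([.448,-.0677,.051])
for n,b in(("top",(195,105,350,235,4.6)),):
    im=imaging.grab_frame(n)
    overlay(n,im,(.552,-.0677),np.radians(-3),np.radians(-90),*b,f"pics/{n}6o.png")
E
```

```text
t 4.07 tcp [ 0.4498 -0.0526  0.0506] xyz cm [-1.51 -0.17 -0.03] rot [-0.13  0.16 -0.07] F [0.42 1.34 0.25] w 0.0002
```

View pics/top6o.png

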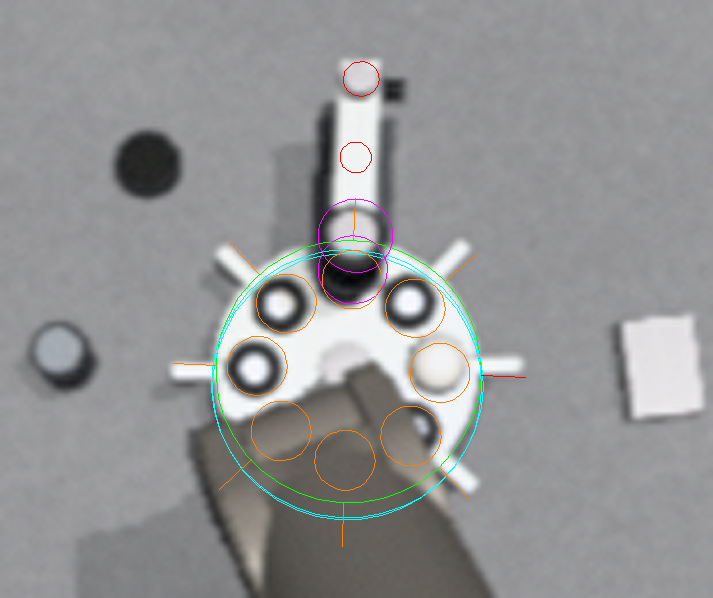

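Call:
{"name": "jog_arm", "arguments": {"rows": [{"xyz":[-0.4,-0.05,0],"delta_rot":[0,0,0],"fingers":1},{"xyz":[-0.8,-0.1,0],"delta_rot":[0,0,0],"fingers":1},{"xyz":[-1.2,-0.14,0],"delta_rot":[0,0,0],"fingers":1},{"xyz":[-1.6,-0.17,0],"delta_rot":[0,0,0],"fingers":1},{"xyz":[-2.0,-0.16,0],"delta_rot":[0,0,0],"fingers":1}]}}

```text
clock: 4.53
tcp_pos: [0.4477, -0.0739, 0.0507]
orientation: [2.223, 2.219, -0.007]
contact_force: [0.4, 1.7, -0.9]
grip_width: -0.0004
```

```bash
python3 - <<'E'
from h import *
need([.4515,-.0946,.051])
for n,b in(("top",(195,105,350,235,4.6)),):
    im=imaging.grab_frame(n)
    overlay(n,im,(.552,-.0677),np.radians(-3),np.radians(-45),*b,f"pics/{n}7o.png")
E
```

```text
t 4.53 tcp [ 0.4477 -0.0739  0.0507] xyz cm [-2.07  0.38 -0.02] rot [-0.17  0.21 -0.12] F [ 0.37  1.69 -0.9 ] w -0.0004
```

View pics/top7o.png

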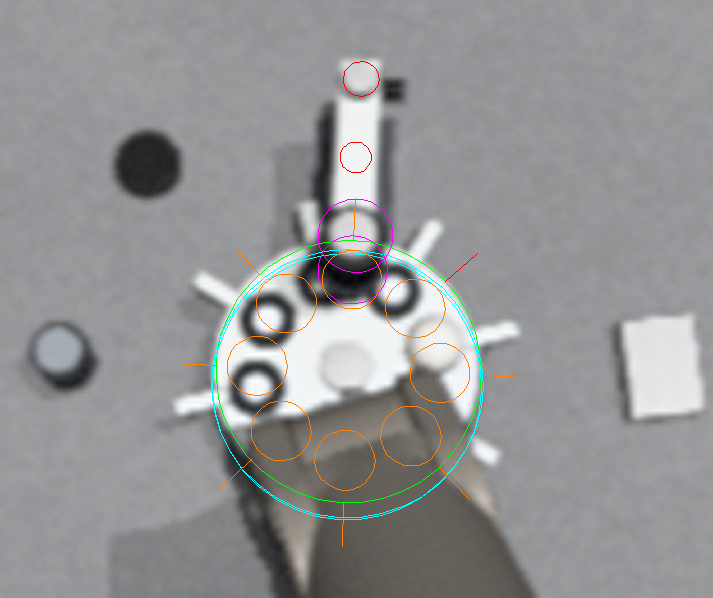

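Force is about 1.7 N and the wheel is at about -72°, close to the top of the click. Continuing.

Call:
{"name": "jog_arm", "arguments": {"rows": [{"xyz":[-0.3,0.03,0],"delta_rot":[0,0,0],"fingers":1},{"xyz":[-0.6,0.06,0],"delta_rot":[0,0,0],"fingers":1},{"xyz":[-0.9,0.1,0],"delta_rot":[0,0,0],"fingers":1},{"xyz":[-1.1,0.13,0],"delta_rot":[0,0,0],"fingers":1},{"xyz":[-1.3,0.17,0],"delta_rot":[0,0,0],"fingers":1}]}}

```text
clock: 5.0
tcp_pos: [0.4491, -0.0882, 0.0506]
orientation: [2.225, 2.217, -0.009]
contact_force: [0.3, 0.7, 0.4]
grip_width: 0.0003
```

```bash
python3 - <<'E'
from h import *
need([.4515,-.0946,.051])
for n,b in(("top",(195,105,350,235,4.6)),):
    im=imaging.grab_frame(n)
    overlay(n,im,(.552,-.0677),np.radians(-3),np.radians(-45),*b,f"pics/{n}8o.png")
E
```

```text
t 5.0 tcp [ 0.4491 -0.0882  0.0506] xyz cm [-0.64  0.24 -0.04] rot [-0.2   0.24 -0.19] F [0.33 0.71 0.36] w 0.0003
```

View pics/top8o.png

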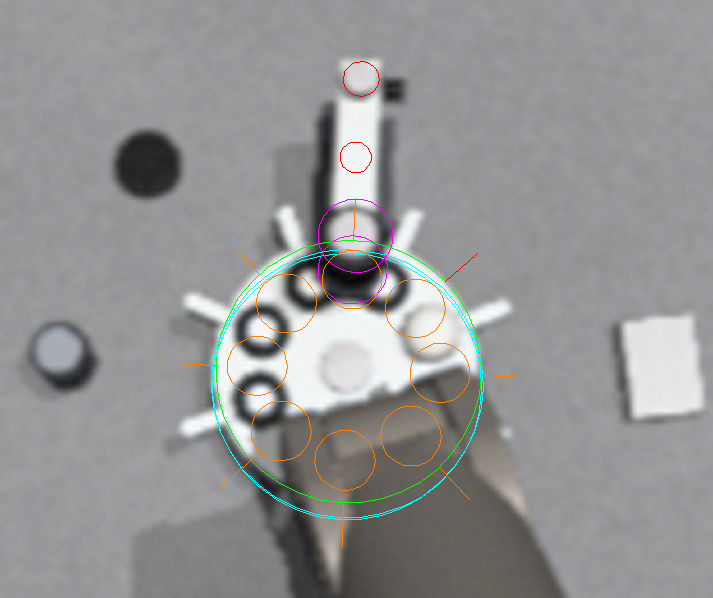

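Call:
{"name": "jog_arm", "arguments": {"rows": [{"xyz":[-0.3,0.08,0],"delta_rot":[0,0,0],"fingers":1},{"xyz":[-0.6,0.16,0],"delta_rot":[0,0,0],"fingers":1},{"xyz":[-0.8,0.24,0],"delta_rot":[0,0,0],"fingers":1},{"xyz":[-0.8,0.24,0],"delta_rot":[0,0,0],"fingers":1},{"xyz":[-0.8,0.24,0],"delta_rot":[0,0,0],"fingers":1}]}}

```text
clock: 5.47
tcp_pos: [0.4515, -0.0969, 0.0506]
orientation: [2.226, 2.216, -0.009]
contact_force: [0.9, 0.2, 0.7]
grip_width: 0.0001
```

```bash
python3 - <<'E'
from h import *
need([.4515,-.0946,.051])
for n,b in(("top",(195,105,350,235,4.6)),):
    im=imaging.grab_frame(n)
    overlay(n,im,(.552,-.0677),np.radians(-3),np.radians(-45),*b,f"pics/{n}9o.png")
E
```

```text
t 5.47 tcp [ 0.4515 -0.0969  0.0506] xyz cm [ 0.23 -0.   -0.04] rot [-0.21  0.27 -0.24] F [0.88 0.21 0.67] w 0.0001
```

View pics/top9o.png

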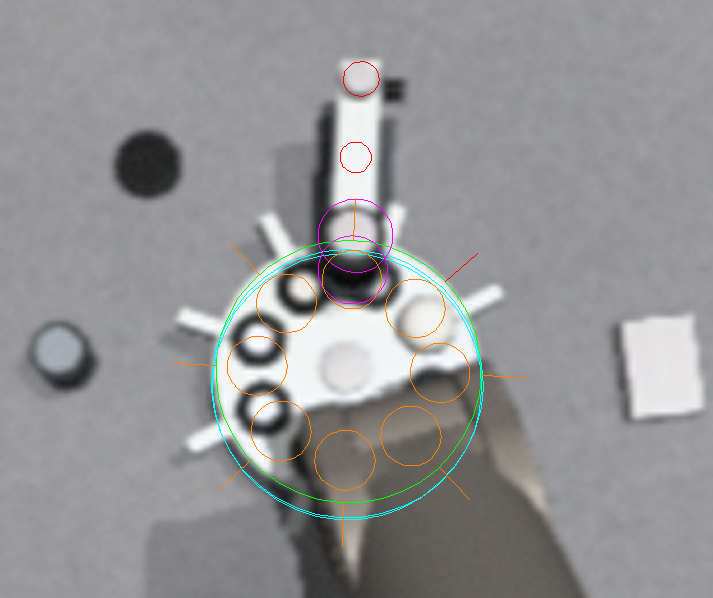

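Tab now at (500,292), so the wheel is at about -59° with little force. I'll back the finger off slightly and see where it settles.

Call:
{"name": "jog_arm", "arguments": {"rows": [{"xyz":[0.3,-0.08,0],"delta_rot":[0,0,0],"fingers":1},{"xyz":[0.6,-0.16,0],"delta_rot":[0,0,0],"fingers":1},{"xyz":[0.8,-0.24,0],"delta_rot":[0,0,0],"fingers":1},{"xyz":[0.8,-0.24,0],"delta_rot":[0,0,0],"fingers":1},{"xyz":[0.8,-0.24,0],"delta_rot":[0,0,0],"fingers":1}]}}

```text
clock: 5.93
tcp_pos: [0.4491, -0.0884, 0.0506]
orientation: [2.225, 2.217, -0.009]
contact_force: [-0.6, -0.5, 0.5]
grip_width: -0.0
```

```bash
python3 - <<'E'
from h import *
need([.4515,-.0946,.051])
for n,b in(("top",(195,105,350,235,4.6)),):
    im=imaging.grab_frame(n)
    overlay(n,im,(.552,-.0677),np.radians(-3),np.radians(-58.5),*b,f"pics/{n}10o.png")
E
```

```text
t 5.93 tcp [ 0.4491 -0.0884  0.0506] xyz cm [-0.62  0.25 -0.04] rot [-0.21  0.27 -0.19] F [-0.55 -0.52  0.47] w -0.0
```

View pics/top10o.png

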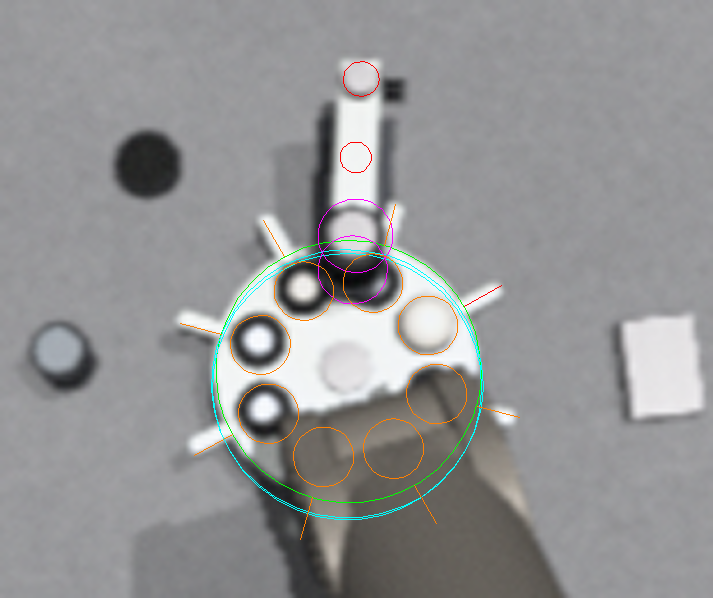

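```bash
python3 - <<'E'
from h import *
for n in("top","side"):
    for i in range(4):
        im=imaging.grab_frame(n)
        d=imaging.tip_of(n,"dome");t=imaging.tip_of(n,"dome_tab");b=imaging.tip_of(n,"barrel");h=imaging.tip_of(n,"hub")
        o=[]
        for l,z in((d,.088),(t,.056),(b,.096),(h,.062)):
            o.append([(ray(n,x["position"],z)[:2].round(4).tolist(),round(x["conf"],2)) for x in l[:1]])
        print(n,*o)
overlay("top",imaging.grab_frame("top"),(.552,-.0677),np.radians(-3),np.radians(-58.5),195,105,350,235,4.6,"pics/top11o.png")
overlay("side",imaging.grab_frame("side"),(.552,-.0677),np.radians(-3),np.radians(-58.5),190,140,320,245,5.5,"pics/side11o.png")
print(r.get_obs()["clock"])
E
```

```text
top [] [([0.6027, -0.1672], 0.75)] [([0.6129, -0.071], 0.57)] [([0.5535, -0.0687], 0.94)]
top [] [([0.6016, -0.1674], 0.91)] [([0.6058, -0.0636], 0.84)] [([0.5685, -0.0642], 0.73)]
top [([0.5845, -0.1141], 0.9)] [([0.6135, -0.0692], 0.31)] [([0.6112, -0.0721], 0.6)] [([0.547, -0.0698], 0.66)]
top [([0.585, -0.1168], 0.67)] [([0.6076, -0.167], 0.55)] [([0.6118, -0.0691], 0.84)] [([0.5549, -0.0704], 0.83)]
side [([0.5647, -0.1018], 0.77)] [([0.6082, -0.1694], 0.93)] [([0.6025, -0.0563], 0.9)] [([0.5619, -0.0673], 0.96)]
side [([0.5664, -0.1102], 0.88)] [([0.6102, -0.1748], 0.7)] [([0.6015, -0.0502], 0.8)] [([0.5628, -0.0711], 0.71)]
side [([0.5658, -0.1007], 0.81)] [([0.5964, -0.1646], 0.7)] [([0.609, -0.0709], 0.73)] [([0.5524, -0.0773], 0.98)]
side [([0.5664, -0.099], 0.95)] [([0.6041, -0.1672], 0.78)] [([0.6009, -0.0509], 0.97)] [([0.5525, -0.0695], 0.74)]
8.0833
```

View pics/top11o.png

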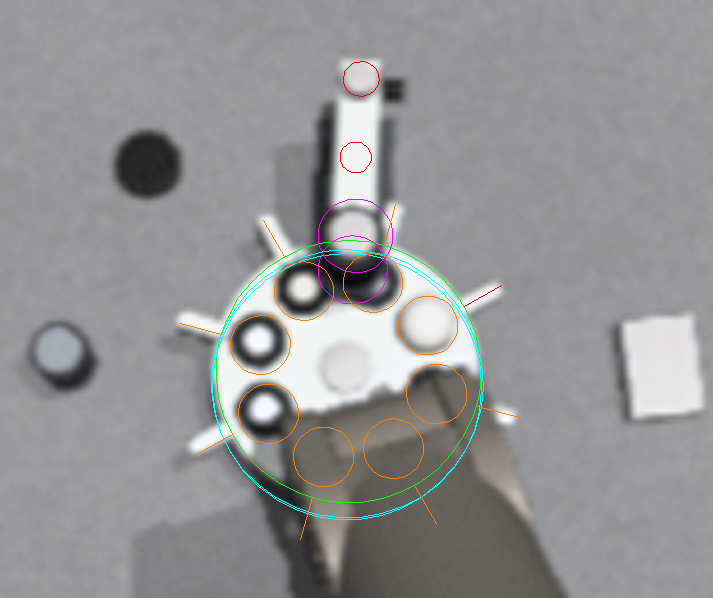

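View pics/side11o.png

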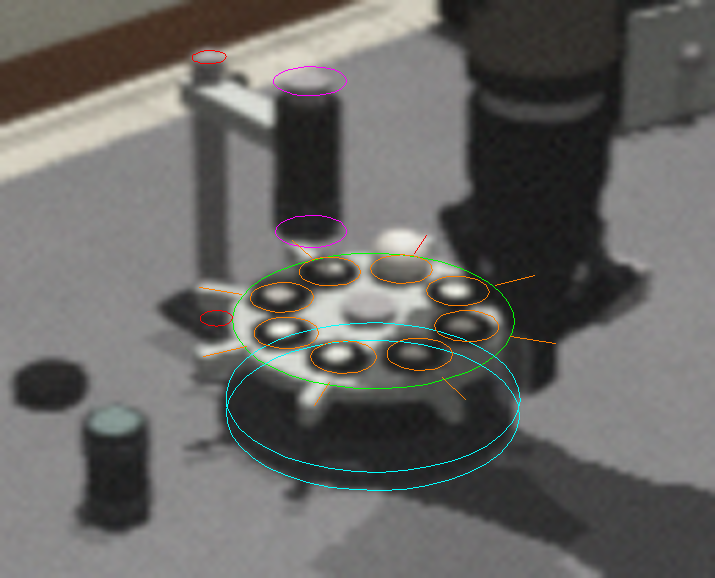

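The wheel stays at about -58.5° relative to the barrel direction, so friction evidently holds it short of the click centre. I'll measure as I go and push the dome fully to the centre. Now lift, step back behind the next tab (at 163°) and go down.

Call:
{"name": "jog_arm", "arguments": {"rows": [{"xyz":[0,0,-2],"delta_rot":[0,0,0],"fingers":1},{"xyz":[0.2,0,-4],"delta_rot":[0,0,0],"fingers":1},{"xyz":[2.5,0.3,-5],"delta_rot":[0,0,0],"fingers":1},{"xyz":[5.5,0.8,-5],"delta_rot":[0,0,0],"fingers":1},{"xyz":[7.7,1.2,-5],"delta_rot":[0,0,0],"fingers":1}]}}

```text
clock: 8.5
tcp_pos: [0.4625, -0.01, 0.1012]
orientation: [2.225, 2.215, -0.006]
contact_force: [1.0, 0.4, 0.7]
grip_width: 0.0001
```

```bash
python3 - <<'E'
from h import *
need([.4609,-.0110,.051])
E
```

```text
t 8.5 tcp [ 0.4625 -0.01    0.1012] xyz cm [-0.08 -0.15  5.02] rot [-0.07  0.25 -0.26] F [0.99 0.42 0.72] w 0.0001
```

Call:
{"name": "jog_arm", "arguments": {"rows": [{"xyz":[0,-0.1,1.5],"delta_rot":[0,0,0],"fingers":1},{"xyz":[0,-0.15,3],"delta_rot":[0,0,0],"fingers":1},{"xyz":[0,-0.15,4.3],"delta_rot":[0,0,0],"fingers":1},{"xyz":[0,-0.15,5],"delta_rot":[0,0,0],"fingers":1},{"xyz":[0,-0.15,5],"delta_rot":[0,0,0],"fingers":1}]}}

```text
clock: 8.92
tcp_pos: [0.4599, -0.0103, 0.05]
orientation: [2.226, 2.216, -0.009]
contact_force: [-0.3, 1.4, -0.1]
grip_width: -0.0005
```

```bash
python3 - <<'E'
from h import *
need([.4515,-.0366,.051])
overlay("top",imaging.grab_frame("top"),(.552,-.0677),np.radians(-3),np.radians(-58.5),195,105,350,235,4.6,"pics/top12o.png")
E
```

```text
t 8.92 tcp [ 0.4599 -0.0103  0.05  ] xyz cm [-2.64 -0.83 -0.09] rot [-0.22  0.25 -0.25] F [-0.28  1.37 -0.09] w -0.0005
```

View pics/top12o.png

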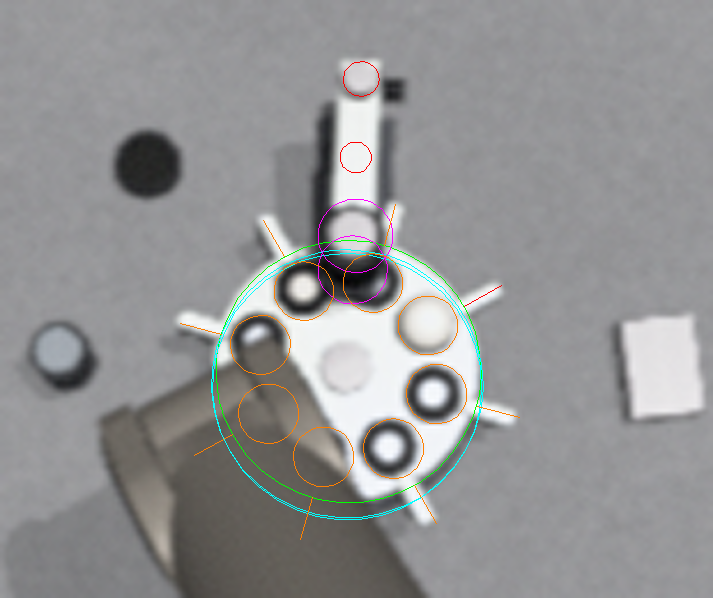

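Call:
{"name": "jog_arm", "arguments": {"rows": [{"xyz":[-0.6,-0.15,0],"delta_rot":[0,0,-0.3],"fingers":1},{"xyz":[-1.2,-0.3,0],"delta_rot":[0,0,-0.3],"fingers":1},{"xyz":[-1.8,-0.5,0],"delta_rot":[0,0,-0.3],"fingers":1},{"xyz":[-2.4,-0.65,0],"delta_rot":[0,0,-0.3],"fingers":1},{"xyz":[-3.0,-0.8,0],"delta_rot":[0,0,-0.3],"fingers":1}]}}

```text
clock: 9.38
tcp_pos: [0.4522, -0.0413, 0.0513]
orientation: [2.221, 2.22, -0.008]
contact_force: [-0.6, 0.6, -0.1]
grip_width: 0.0005
```

Call:
{"name": "jog_arm", "arguments": {"rows": [{"xyz":[-0.5,-0.1,0],"delta_rot":[0,0,0],"fingers":1},{"xyz":[-1.0,-0.2,0],"delta_rot":[0,0,0],"fingers":1},{"xyz":[-1.5,-0.28,0],"delta_rot":[0,0,0],"fingers":1},{"xyz":[-2.0,-0.36,0],"delta_rot":[0,0,0],"fingers":1},{"xyz":[-2.4,-0.4,0],"delta_rot":[0,0,0],"fingers":1}]}}

```text
clock: 9.8
tcp_pos: [0.4484, -0.0656, 0.0515]
orientation: [2.22, 2.22, -0.007]
contact_force: [1.5, 1.6, 0.6]
grip_width: -0.0002
```

```bash
python3 - <<'E'
from h import *
need([.4491,-.0882,.051])
overlay("top",imaging.grab_frame("top"),(.552,-.0677),np.radians(-3),np.radians(-30),195,105,350,235,4.6,"pics/top13o.png")
E
```

```text
t 9.8 tcp [ 0.4484 -0.0656  0.0515] xyz cm [-2.26  0.07  0.06] rot [-0.1   0.25 -0.  ] F [1.48 1.65 0.61] w -0.0002
```

View pics/top13o.png

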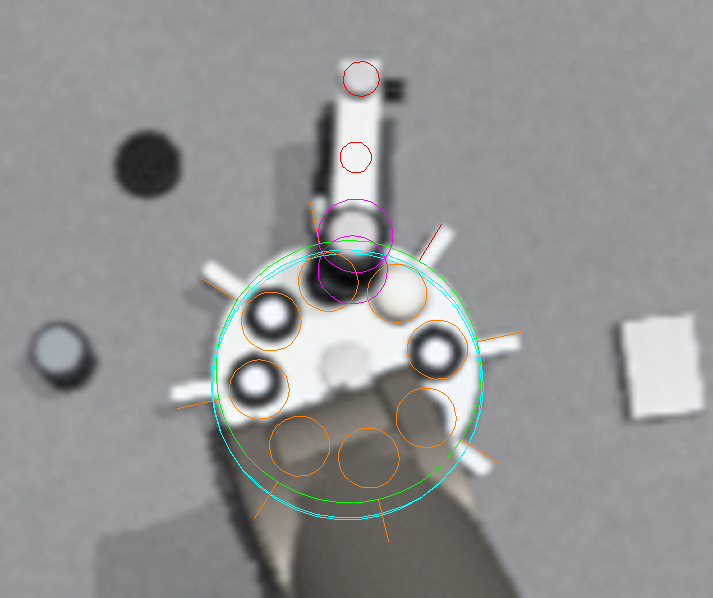

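Call:
{"name": "jog_arm", "arguments": {"rows": [{"xyz":[-0.4,0,0],"delta_rot":[0,0,0],"fingers":1},{"xyz":[-0.8,0,0],"delta_rot":[0,0,0],"fingers":1},{"xyz":[-1.2,0.03,0],"delta_rot":[0,0,0],"fingers":1},{"xyz":[-1.6,0.07,0],"delta_rot":[0,0,0],"fingers":1},{"xyz":[-2.0,0.12,0],"delta_rot":[0,0,0],"fingers":1}]}}

```text
clock: 10.27
tcp_pos: [0.4489, -0.0873, 0.0514]
orientation: [2.222, 2.219, -0.01]
contact_force: [-0.0, -0.6, -0.2]
grip_width: -0.0001
```

```bash
python3 - <<'E'
from h import *
need([.4515,-.0946,.051])
overlay("top",imaging.grab_frame("top"),(.552,-.0677),np.radians(-3),np.radians(-20),195,105,350,235,4.6,"pics/top14o.png")
E
```

```text
t 10.27 tcp [ 0.4489 -0.0873  0.0514] xyz cm [-0.73  0.26  0.04] rot [-0.19  0.31 -0.08] F [-0.03 -0.61 -0.17] w -0.0001
```

View pics/top14o.png

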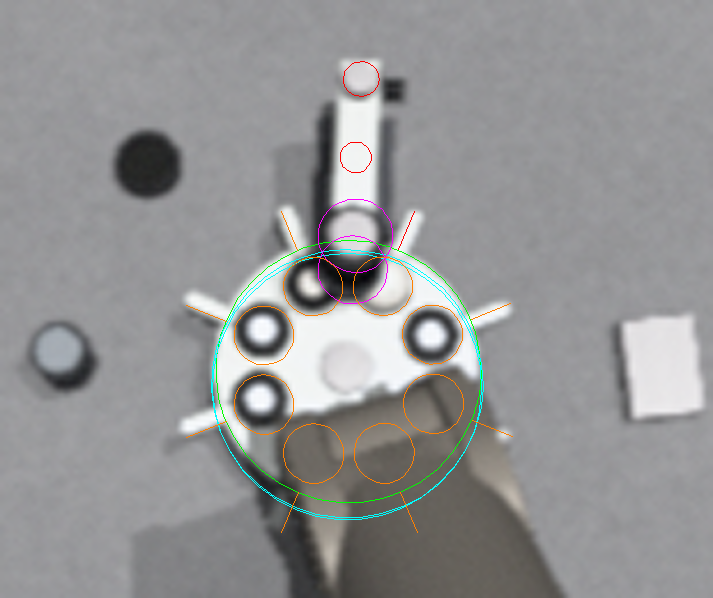

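Call:
{"name": "jog_arm", "arguments": {"rows": [{"xyz":[-0.4,0.1,0],"delta_rot":[0,0,0],"fingers":1},{"xyz":[-0.8,0.22,0],"delta_rot":[0,0,0],"fingers":1},{"xyz":[-1.2,0.36,0],"delta_rot":[0,0,0],"fingers":1},{"xyz":[-1.6,0.52,0],"delta_rot":[0,0,0],"fingers":1},{"xyz":[-1.9,0.66,0],"delta_rot":[0,0,0],"fingers":1}]}}

```text
clock: 10.73
tcp_pos: [0.4557, -0.1078, 0.0514]
orientation: [2.223, 2.217, -0.01]
contact_force: [-0.3, -0.6, -0.3]
grip_width: 0.0003
```

```bash
python3 - <<'E'
from h import *
need([.464,-.1226,.051])
overlay("top",imaging.grab_frame("top"),(.552,-.0677),np.radians(-3),np.radians(-10),195,105,350,235,4.6,"pics/top15o.png")
overlay("side",imaging.grab_frame("side"),(.552,-.0677),np.radians(-3),np.radians(-10),190,140,320,245,5.5,"pics/side15o.png")
E
```

```text
t 10.73 tcp [ 0.4557 -0.1078  0.0514] xyz cm [-1.48  0.83  0.05] rot [-0.18  0.35 -0.16] F [-0.32 -0.62 -0.35] w 0.0003
```

View pics/top15o.png

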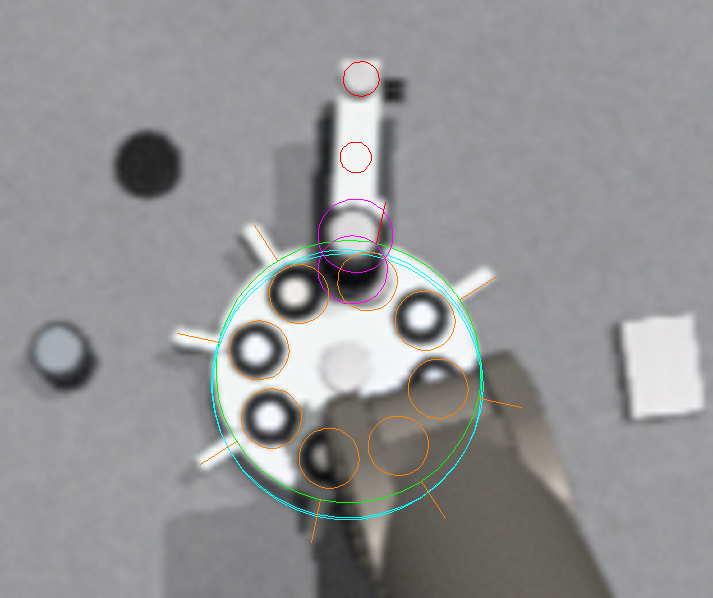

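View pics/side15o.png

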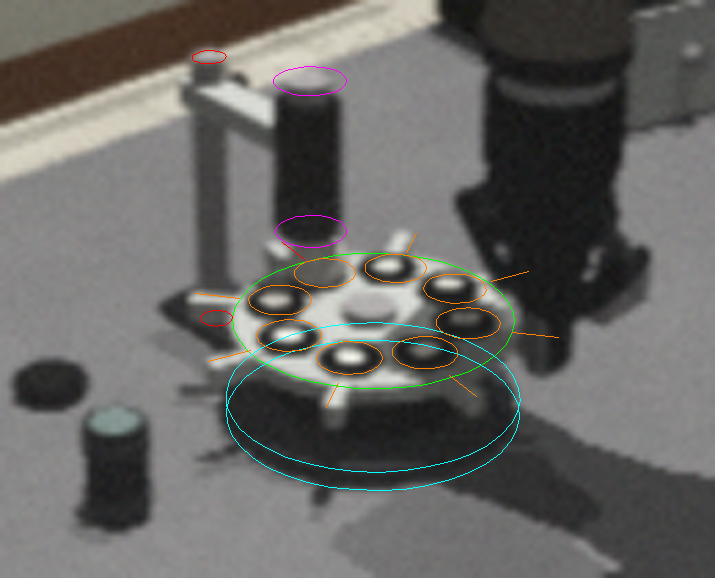

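Call:
{"name": "jog_arm", "arguments": {"rows": [{"xyz":[-0.35,0.17,0],"delta_rot":[0,0,0],"fingers":1},{"xyz":[-0.7,0.35,0],"delta_rot":[0,0,0],"fingers":1},{"xyz":[-1.0,0.52,0],"delta_rot":[0,0,0],"fingers":1},{"xyz":[-1.25,0.68,0],"delta_rot":[0,0,0],"fingers":1},{"xyz":[-1.4,0.78,0],"delta_rot":[0,0,0],"fingers":1}]}}

```text
clock: 11.25
tcp_pos: [0.4639, -0.1223, 0.0515]
orientation: [2.224, 2.216, -0.01]
contact_force: [-0.5, 0.8, -0.1]
grip_width: 0.0001
```

```bash
python3 - <<'E'
from h import *
need([.464,-.1226,.051])
overlay("top",imaging.grab_frame("top"),(.552,-.0677),np.radians(-3),np.radians(0),195,105,350,235,4.6,"pics/top16o.png")
overlay("side",imaging.grab_frame("side"),(.552,-.0677),np.radians(-3),np.radians(0),190,140,320,245,5.5,"pics/side16o.png")
E
```

```text
t 11.25 tcp [ 0.4639 -0.1223  0.0515] xyz cm [-0.03  0.01  0.05] rot [-0.16  0.35 -0.21] F [-0.5   0.85 -0.13] w 0.0001
```

View pics/top16o.png

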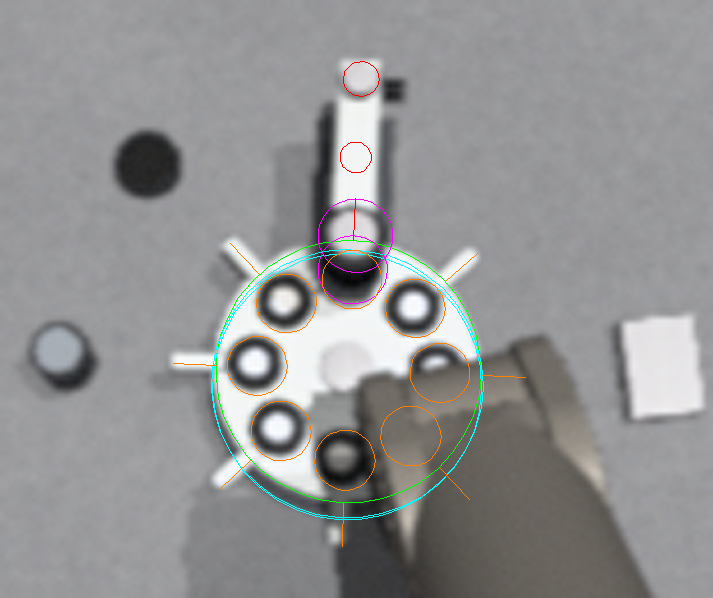

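View pics/side16o.png

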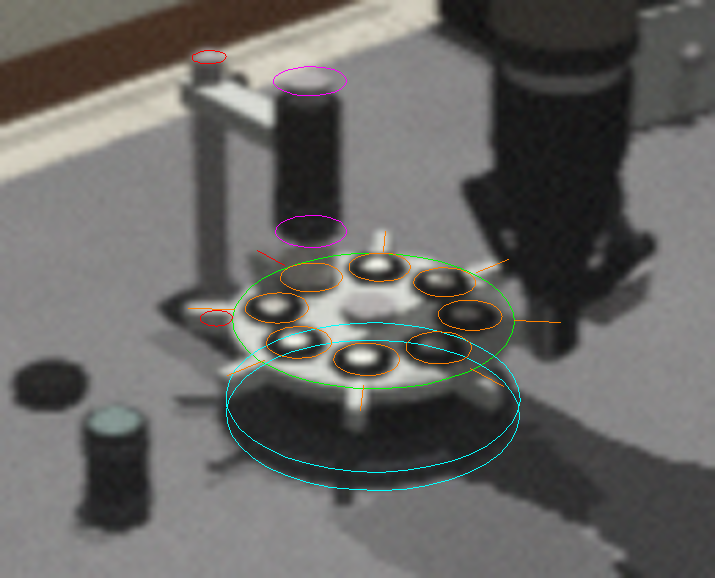

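The wheel is at about 0° to +1°, with the dome under the barrel. I back off and lift, then check whether it stays.

Call:
{"name": "jog_arm", "arguments": {"rows": [{"xyz":[0.4,-0.2,0],"delta_rot":[0,0,0],"fingers":1},{"xyz":[0.8,-0.45,0],"delta_rot":[0,0,0],"fingers":1},{"xyz":[0.9,-0.6,-1.5],"delta_rot":[0,0,0],"fingers":1},{"xyz":[0.9,-0.6,-4.5],"delta_rot":[0,0,0],"fingers":1},{"xyz":[0.9,-0.6,-8],"delta_rot":[0,0,0],"fingers":1}]}}

```text
clock: 11.77
tcp_pos: [0.4559, -0.1114, 0.1308]
orientation: [-2.222, -2.217, 0.013]
contact_force: [0.4, -0.4, -0.5]
grip_width: 0.0001
```

```bash
python3 - <<'E'
from h import *
need([.45,-.38,.2])
overlay("top",imaging.grab_frame("top"),(.552,-.0677),np.radians(-3),np.radians(0),195,105,350,235,4.6,"pics/top17o.png")
overlay("side",imaging.grab_frame("side"),(.552,-.0677),np.radians(-3),np.radians(0),190,140,320,245,5.5,"pics/side17o.png")
E
```

```text
t 11.77 tcp [ 0.4559 -0.1114  0.1308] xyz cm [-26.89  -0.58  -6.79] rot [-0.43  0.26 -0.13] F [ 0.44 -0.44 -0.47] w 0.0001
```

View pics/top17o.png

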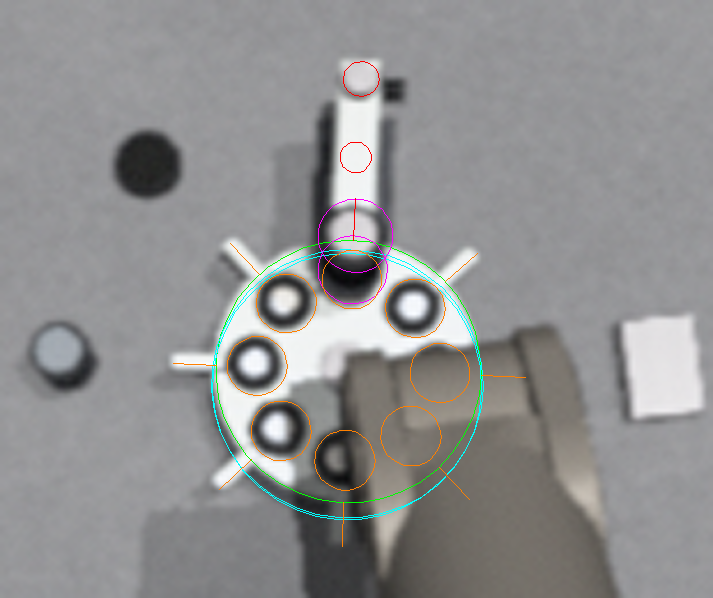

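View pics/side17o.png

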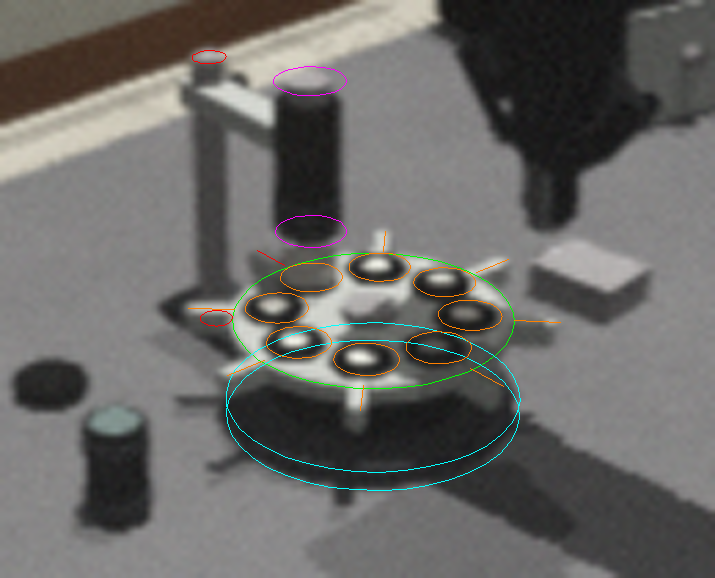

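It stays. I'll move the arm aside for a clear measurement.

Call:
{"name": "jog_arm", "arguments": {"rows": [{"xyz":[0,-0.5,-2],"delta_rot":[0,0,0],"fingers":1},{"xyz":[-2,-0.8,-5],"delta_rot":[0,0,0],"fingers":1},{"xyz":[-6,-0.5,-7],"delta_rot":[0,0,0],"fingers":1},{"xyz":[-10,0,-8],"delta_rot":[0,0,0],"fingers":1},{"xyz":[-14,0,-8],"delta_rot":[0,0,0],"fingers":1}]}}

```text
clock: 12.28
tcp_pos: [0.4621, -0.251, 0.2198]
orientation: [2.211, 2.211, -0.001]
contact_force: [1.4, -0.6, 0.3]
grip_width: 0.0
```

Call:
{"name": "jog_arm", "arguments": {"rows": [{"xyz":[-4,0,0],"delta_rot":[0,0,4],"fingers":1},{"xyz":[-8,0,0],"delta_rot":[0,0,8],"fingers":1},{"xyz":[-12,0,0],"delta_rot":[0,0,12],"fingers":1},{"xyz":[-16,0,0],"delta_rot":[0,0,16],"fingers":1},{"xyz":[-20,0,0],"delta_rot":[0,0,20],"fingers":1}]}}

```text
clock: 12.7
tcp_pos: [0.4616, -0.4521, 0.2213]
orientation: [2.565, 1.791, 0.002]
contact_force: [0.3, -0.1, 0.2]
grip_width: -0.0
```

```bash
python3 - <<'E'
from h import *
for n,b in(("top",(215,110,325,225,6.)),("side",(190,140,320,245,5.5))):
    im=imaging.grab_frame(n);cv2.imwrite(f"pics/{n}18.png",im)
    x0,y0,x1,y1,f=b
    cv2.imwrite(f"pics/{n}18z.png",cv2.resize(im[y0:y1,x0:x1],None,fx=5.2,fy=5.2,interpolation=cv2.INTER_CUBIC))
E
```

```text
(no output)
```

View pics/top18z.png

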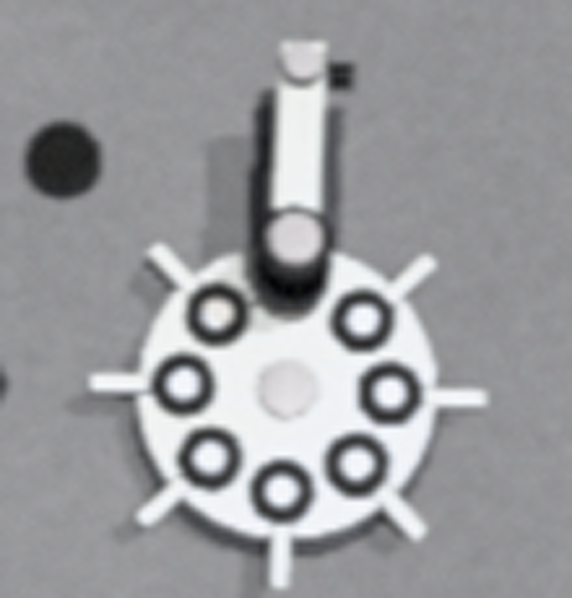

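View pics/side18z.png

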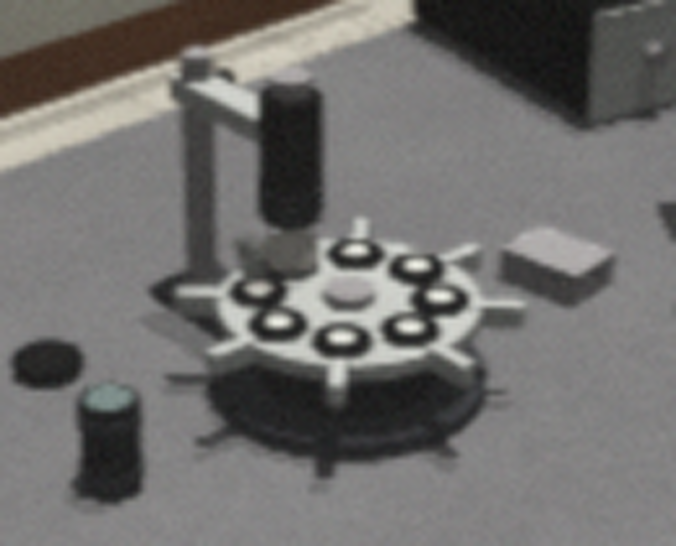

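```bash
python3 - <<'E'
from h import *
from scipy.optimize import least_squares
def fit(n,z,off,zz,order):
    Q=np.array([ray(n,p,zz)[:2] for p in np.array(z,float)/5.2+off-0.4])
    c=Q.mean(0)
    a0=0
    def f(v): 
        a=v[2]+np.pi/4*np.array(order); return np.hstack([Q[:,0]-v[0]-.055*np.cos(a),Q[:,1]-v[1]-.055*np.sin(a)])
    s=least_squares(f,[*c,-.05]);print(n,s.x[:2].round(4),"wheel abs",np.degrees(s.x[2]).round(2),"res",np.abs(s.fun).max().round(4));return s.x[:2]
c=fit("top",[(217,315),(183,384),(211,459),(281,491),(356,464),(390,394),(362,320)],[215,110],.066,[1,2,3,4,5,6,7])
c2=fit("side",[(259,290),(278,322),(341,338),(410,327),(439,298),(415,266),(356,252)],[190,140],.066,[1,2,3,4,5,6,7])
im=lambda p:np.array(p)/5.2+[215,110]-.4
b=ray("top",im((295,237)),.19)[:2]
ims=lambda p:np.array(p)/5.2+[190,140]-.4
bs=ray("side",ims((291,213)),.096)[:2];bt=ray("side",ims((291,84)),.19)[:2]
for k,v,cc in(("top barrel",b,c),("side mouth",bs,c2),("side top",bt,c2)):
    d=v-cc;print(k,v.round(4),"r",np.hypot(*d).round(4),"ang",np.degrees(np.arctan2(d[1],d[0])).round(2))
for z in(.175,.185):
    d=ray("top",im((301,60)),z)[:2]-c;print("post",np.hypot(*d).round(4),np.degrees(np.arctan2(d[1],d[0])).round(2))
# arm edges direction
for p in((280,105),(326,105),(274,200),(322,200)): print(ray("top",im(p),.17)[:2].round(4))
E
```

```text
top [ 0.5532 -0.0661] wheel abs -3.25 res 0.0006
side [ 0.5541 -0.0663] wheel abs -3.41 res 0.0011
top barrel [ 0.6083 -0.0695] r 0.0553 ang -3.53
side mouth [ 0.6132 -0.0741] r 0.0596 ang -7.49
side top [ 0.5989 -0.0618] r 0.0451 ang 5.79
post 0.1483 -3.1
post 0.1453 -3.07
[ 0.6798 -0.0634]
[ 0.6795 -0.0863]
[ 0.6316 -0.0598]
[ 0.6312 -0.0835]
```

The wheel is at -3.3° absolute, against the post at -3.1° and the barrel at -3.5° (top view). It's centred to well under 1 mm and the arm is clear.

```bash
python3 - <<'E'
from h import *
a=cv2.imread("pics/top18.png");b=imaging.grab_frame("top");z=cv2.imread("pics/top0.png")
print(cv2.absdiff(a,b)[100:240,180:350].mean(), [ (tuple(map(int,cv2.absdiff(z,b)[y0:y1,x0:x1].max(2).ravel()[[0]])),round(float(cv2.absdiff(z,b)[y0:y1,x0:x1].mean()),2)) for x0,y0,x1,y1 in((195,170,222,195),(325,170,352,200),(218,130,237,150),(80,190,106,235),(132,240,158,308),(400,170,428,194),(350,232,390,278))])
r.hand_in()
E
```

```text
1.1229411764705883 [((6,), 5.15), ((7,), 5.58), ((7,), 4.1), ((6,), 3.58), ((7,), 4.99), ((8,), 10.19), ((91,), 33.84)]
the job is handed in; nothing more can be done
```

View pics/top18.png

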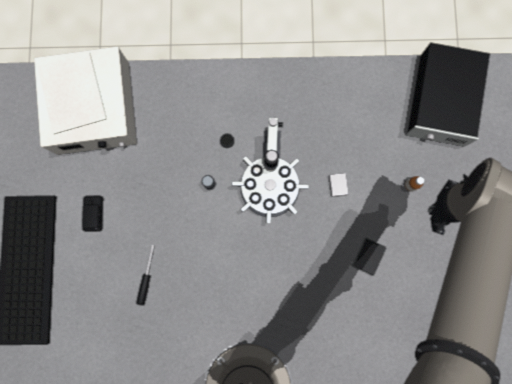

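The domed diffuser is now directly under the barrel and the job is handed in, at about 13 s of the 67 s allowed. I pushed one tab for each click, two clicks counter-clockwise, with the fingers shut. Then I lifted the finger clear and moved the arm away to the right.

**Centring:** in the last top view the wheel sits at -3.3°, the post at -3.1° and the barrel at -3.5° (world angles). That leaves the dome less than 1 mm off centre. The side view also puts the wheel at -3.4°. It stayed put after the finger left.

**Forces:** the wrist readings taken at the end of each move stayed at about 2 N or less.

**Surroundings:** the unit and all the bystanders look unmoved in the top view. The picture comparison differed at the filter case and slightly at the cleaner, but the final picture shows only the arm's shadow over the case and near the cleaner. The grip was shut throughout, so nothing was pinched.

**What disagreed:**
- **Rest position:** the wheel started about 13° short of a click, and after the first click it again rested about 13° short instead of snapping home. I took this to be friction and pushed the dome to the measured centre instead of relying on the spring.
- **Barrel in the side view:** its direction from single hand-picked points there scattered between -7° and +6°. I relied on the top view, where the barrel and post agreed.
- **Refused move:** one move call was refused for a missing field and moved nothing.

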